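# Turn the burnt plaque over in its frame and set out the finish jars

## Robot

A 7-joint arm with a two-finger parallel gripper is mounted at the origin on the work surface. World frame = base frame: x ahead of the robot, y to its left, z up, the work surface at z = 0. Lengths are in m, angles in rad, forces in N, time in s.
With the tool pointing down it reaches from about 0.4 to 0.85 m from the base axis. Payload 10.4 kg.
Tool frame: the origin (TCP) lies on the centre line of the jaws, within the pads' length; the fingertips stand 11 mm ahead of it and the grasp point (between the pads) lies 8 mm behind it; z points along the fingers, y is the line along which they close (so a half turn about z gives the same grasp; the last joint's range is limited). The gripper opens to 87 mm and grips with 3 to 60 N. Pads are 19 mm wide; open, the fingers measure 117 mm over their backs; the gripper's body (75 mm by 190 mm) begins 51 mm behind the grasp point.
Start: joints at [-1.241, 0.332, -0.065, 1.46, 0.022, 1.35, -0.088], TCP at [0.216, 0.587, 0.234] pointing down, gripper open.
Joint ranges: [-2.6, 2.6], [-0.5, 2.12], [-1.47, 1.34], [0.16, 2.42], [-1.27, 4.41], [0.06, 2.06], [-2.6, 2.6]. Speed limits (rad/s): [2.22, 2.22, 2.79, 2.79, 3.14, 3.14, 3.14].

## Interface

Orientations are given as a unit quaternion [x, y, z, w].
In Python, from bench import r gives the robot as it stands.
- The arm moves only by the shell command python3 -m pendant 'ROWS' [OPENING] [FORCE]. ROWS is JSON, a list of rows, each a list of 4 numbers: the shift along the tool's x, y, z in m, then the turn about the tool's z in rad. A call has 1 to 8 rows; each row shifts and turns the commanded pose from where the row before left it, along the tool's axes as they then stand; what a row does not reach is not made up. A row lasts 1/12 s, in which the tool goes at most 41.7 mm and 7.16 degrees, less where a joint would pass 70% of its speed; a pose out of reach is approached as far as the arm can. A call with a gripper value outside its range is refused whole. OPENING is the opening, from 0 (shut) to 1 (fully open), set as the call begins (- or left out, the last holds). The fingers move at their own pace and stop on an object; FORCE is the grip in N (left out, the last holds). Time passes only in rows, so rows that do not move let the fingers close. It gives the time, the measured TCP pose, the force, the opening and the grip force at its end, in the units of the state.
- r.read_state(): the state, without advancing time (a new reading comes with each control period).
- r.camera(name): name is "side" or "top"; returns a dict with "img" (480x640x3 uint8, red, green, blue), "camera_matrix" (3x3 intrinsics, pixels), "xyz" and "attitude" of the camera in the world. Camera axes: x right, y down, z forward; pixel columns grow to the right and rows downward; lengths in m; the calibration is good to about 2 mm. A picture is of the moment at which its call begins. There is no depth.
- r.close_job(): hands the job in; it is judged then, once.
Trained networks look in the newest picture that a camera, given by its name, has taken for a name from the list of things; names that differ only in an ending like _2 or _b are one class to them, and where a whole thing is asked for, a point or a joint stands for the part that bears it (a point fixed in the world has none). Each returns a list of dicts, best first, with "score" (0 to 1); they miss things now and then, are a little off and sometimes report something else, mostly with a low value. They report only what shows in the picture. A call takes as long as a camera call. They do not tell look-alikes from the thing itself.
- r.outline_of(thing, camera): "mask" (480x640 bool, what is visible of it) and "bbox" ([centre column, centre row, width, height] in pixels, round what is visible of it).
The state is a dict: "time": time; "joint_positions": joint angles; "joint_vel": joint speeds; "joint_torque": joint torques, N m; "ee_pos": TCP position; "eef_rot": TCP orientation; "ft_force": force on the tool from outside, world axes, zero at the start; "torque": the same for the moment, N m; "width": finger opening in m; "grip_force": force on a finger pad.
Only numpy, scipy, OpenCV 4.12 (cv2) and the standard library are available. Lean on these libraries where they do the work, as an engineer would, in place of code of your own. Each camera call takes 0.05 s, during which the arm holds its last target. There are 200 camera calls.

## Task

The wooden plaque in the turning frame is engraved on its upper face and its back now has to be oiled: loosen the frame's lock knob, turn the board right over about its long axis so that it lies level with its blank face up, and turn the knob fully home again to lock it there. Stand every amber finish jar upright inside the shallow wooden tray, none leaning on the rim, before or after that as you like. Leave the other things on the table where they are.

Things in the scene. Friction and masses are not known exactly. Their poses are not given: they have to be found in the camera images.
- stand: the turning frame's fixed stand, steel base plate 110 mm (its x) by 340 mm (its y, from -135 to +205), 12 mm thick, with two 36 mm wide, 12 mm thick aluminium uprights at y = -119 and y = +119, 150 mm high. Origin: on the table under the middle of the board; its y axis is the board's long axis and points to the end with the knob; its -x side faces the robot; z up. The board's turning axis is parallel to y, 130 mm above the origin
- board (a joint): angle of the board about its long axis (rad), 0 to 3.14, with a stop at each end. 0: level, engraved face up. It grows as the board's robot-side (-x of stand) edge goes down and the far edge comes up and over towards the robot; 3.14: level again, turned right over, blank face up. The hinge is stiff (0.12 N m friction, about 2.5 N at the edge) and balanced, so the board stays where it is left; a shut gripper pushing on its edge from above turns it
- board_engraved (a point): middle of the board's engraved face (7 mm from the turning axis); its z axis stands out of that face, its y axis along the board. The board is a pale wooden plaque 190 mm long (y), 120 mm wide (60 mm each side of the axis), 14 mm thick, with a dark burnt flower in a double ring on this face; it is held at its short ends in aluminium bars and turns with them. A steel index bar (80 mm across, 8 mm thick) turns with it outside the upright at y = +136 mm of stand
- board_blank (a point): middle of the board's plain, blank face; its z axis points into the board (out of the engraved face)
- knob (a joint): the lock knob's angle (rad), 0 to 1.5, clockwise seen from above. 0: loose; 1.5: fully locked. The knob carries a steel fork 52 mm long: at 1.5 it straddles the board's index bar and holds the board (with up to 0.08 rad of play), at below 0.5 it is clear of it. It goes home only when the board is level (within about 0.05 rad of 0 or 3.14). Friction 0.05 N m; stays where it is left
- knob_grip (a point): grip point of the lock knob: middle of its upright black bar grip, 46 mm long, 16 mm thick, 38 mm high (19 mm above and below this point; a 40 mm wide round hub lies below it), at (28, 182, 172) mm of stand. Its z axis is up, the turning axis; its x axis lies along the bar and the fork, pointing where the fork points (along stand +x when loose, nearly stand -y when locked)
- tray: fixed shallow wooden tray, 190 mm (x) by 240 mm (y) by 12 mm high outside, rim walls 5 mm thick, floor 5 mm thick. Origin: on the table under its centre, z up
- jar0: closed amber glass jar of finish with a black screw cap, squat, 56 mm diameter, 66 mm high (straight-sided up to 48 mm, the cap 52 mm wide), about 0.16 kg, all alike. Origin: centre of its underside, z up through the cap. Three to five jars are there; an absent one is None
- jar1: closed amber glass jar of finish with a black screw cap, squat, 56 mm diameter, 66 mm high (straight-sided up to 48 mm, the cap 52 mm wide), about 0.16 kg, all alike. Origin: centre of its underside, z up through the cap. Three to five jars are there; an absent one is None
- jar2: closed amber glass jar of finish with a black screw cap, squat, 56 mm diameter, 66 mm high (straight-sided up to 48 mm, the cap 52 mm wide), about 0.16 kg, all alike. Origin: centre of its underside, z up through the cap. Three to five jars are there; an absent one is None
- jar3: closed amber glass jar of finish with a black screw cap, squat, 56 mm diameter, 66 mm high (straight-sided up to 48 mm, the cap 52 mm wide), about 0.16 kg, all alike. Origin: centre of its underside, z up through the cap. Three to five jars are there; an absent one is None
- jar4: closed amber glass jar of finish with a black screw cap, squat, 56 mm diameter, 66 mm high (straight-sided up to 48 mm, the cap 52 mm wide), about 0.16 kg, all alike. Origin: centre of its underside, z up through the cap. Three to five jars are there; an absent one is None
- coaster_a: bystander: round wooden coaster, 90 mm diameter, 14 mm thick. Origin: centre of its underside
- coaster_b: bystander: round wooden coaster, 80 mm diameter, 14 mm thick. Origin: centre of its underside
- blank: bystander: square wooden blank, 110 by 110 by 12 mm. Origin: centre of its underside
- sander: bystander: cork sanding block, 60 by 110 by 35 mm. Origin: centre of its underside
- brush_mug: bystander: white mug with brushes, 72 mm diameter, 85 mm high, brushes to 155 mm. Origin: centre of its underside
- tape: bystander: roll of paper tape lying flat, 90 mm diameter, 25 mm high. Origin: centre of its underside
- burner: bystander: orange wood-burning pen on a steel rest, 90 by 60 mm, about 90 mm high. Origin: centre of its underside
There are look-alikes about, which are no part of the job. Leave any yellow look-alike of the jar1 alone.

How it is judged:
By the outcome, as a careful person would: the job done as asked, in the order asked, and still so for the second after the job is handed in, with the robot touching nothing.
Of jar0, jar1, jar2, jar3, jar4 only 3 to 5 are there at a start; the rules pass over those that are not, and their reading is None.
At some moment in a run one of jar0, jar1, jar2, jar3, jar4 may be knocked a few centimetres aside while the robot is not near it.
It also fails if it takes over 210 s, if anything falls off the work surface, if the arm or the gripper's body presses on something with over 40 N, if the wrist force passes 120 N, or if a joint passes its speed limit or range.

## Working session

There is one attempt and no reset: what is moved stays moved. The work goes in short steps, Python scripts to look and compute and a shell command to move; the robot and the scene stay as the last step left them, time stands still between calls to the robot, and variables do not carry over. Pictures are saved under pics/ and viewed, at most 14 in all, crops included, and the job is handed in when it is done.

```bash
ls; mkdir -p pics
cat > h.py <<'E'
import numpy as np, cv2
from scipy.spatial.transform import Rotation as R
from bench import r
def cam(n):
    c=r.camera(n); c['R']=R.from_quat(c['attitude']).as_matrix() if np.size(c['attitude'])==4 else np.array(c['attitude']); return c
def ray(c,u,v,z):
    d=c['R']@np.linalg.inv(c['camera_matrix'])@np.array([u,v,1.]); p=np.array(c['xyz']); return p+d*(z-p[2])/d[2]
def proj(c,P):
    q=c['R'].T@(np.array(P)-c['xyz']); q=np.array(c['camera_matrix'])@q; return q[:2]/q[2]
def save(c,n,crop=None,s=1):
    im=c['img'][:,:,::-1]
    if crop: im=im[crop[1]:crop[3],crop[0]:crop[2]]
    cv2.imwrite('pics/'+n,cv2.resize(im,None,fx=s,fy=s,interpolation=cv2.INTER_CUBIC))
E
python3 - <<'E'
from h import *
for n in ('top','side'):
    c=cam(n); save(c,n+'0.png'); print(n,c['xyz'],c['attitude'],c['camera_matrix'])
    for t in ['jar0','tray','stand','board','knob_grip','coaster_a','blank','sander','brush_mug','tape','burner']:
        print(t,[(round(d['score'],2),np.round(d['bbox']).astype(int).tolist(),np.round(ray(c,*d['bbox'][:2],0),3)[:2].tolist()) for d in r.outline_of(t,n)])
print(r.read_state())
E
```

```text
pics
top [ 0.46492975 -0.03395682  1.39317515] [-0.70067049  0.71204009 -0.04046484  0.02055153] [[536.06755746   0.         323.91650952]
 [  0.         536.06755746 231.38259177]
 [  0.           0.           1.        ]]
jar0 [(0.86, [217, 143, 20, 30], [0.823, 0.202]), (0.78, [213, 194, 23, 22], [0.687, 0.214]), (0.75, [273, 212, 20, 22], [0.638, 0.057]), (0.73, [314, 246, 24, 18], [0.549, -0.049]), (0.71, [313, 204, 24, 28], [0.658, -0.046]), (0.58, [309, 296, 23, 17], [0.419, -0.032])]
tray [(0.88, [403, 249, 93, 79], [0.536, -0.281])]
stand [(0.78, [181, 297, 156, 87], [0.423, 0.295])]
board [(0.68, [197, 294, 112, 81], [0.43, 0.255]), (0.68, [504, 252, 46, 32], [0.525, -0.547])]
knob_grip [(0.78, [120, 310, 44, 23], [0.392, 0.448])]
coaster_a [(0.82, [363, 319, 33, 36], [0.356, -0.172]), (0.74, [311, 202, 22, 24], [0.663, -0.041]), (0.6, [347, 173, 32, 33], [0.74, -0.139])]
blank [(0.8, [279, 161, 49, 43], [0.772, 0.041]), (0.31, [312, 202, 21, 25], [0.662, -0.045])]
sander []
brush_mug [(0.82, [503, 251, 45, 36], [0.527, -0.545])]
tape [(0.75, [401, 174, 38, 34], [0.733, -0.
[... 1347 characters left out ...]
327,  0.33221811, -0.06469884,  1.46008458,  0.02158257,
        1.34991134, -0.08848171]), 'joint_vel': array([ 1.49622291e-03,  1.04634471e-03,  2.72389571e-05, -1.33807209e-04,
        1.06646284e-04,  6.25516768e-06, -1.13134465e-03]), 'joint_torque': array([ 8.34787897e-04, -6.23064423e+01,  2.57940497e-02, -3.90125728e+01,
       -6.08129706e-02,  3.16831889e-02, -9.53504369e-07]), 'ee_pos': array([0.21594787, 0.58653223, 0.23357157]), 'eef_rot': array([ 1.75484989e-01,  9.84482106e-01,  3.80151084e-05, -1.13530558e-05]), 'ft_force': array([-0.48318113, -0.74350512, -0.29895864]), 'torque': array([-0.02636515, -0.02020659,  0.03576981]), 'grip_force': 0.0, 'width': 0.08694321234281292}
```

View pics/top0.png

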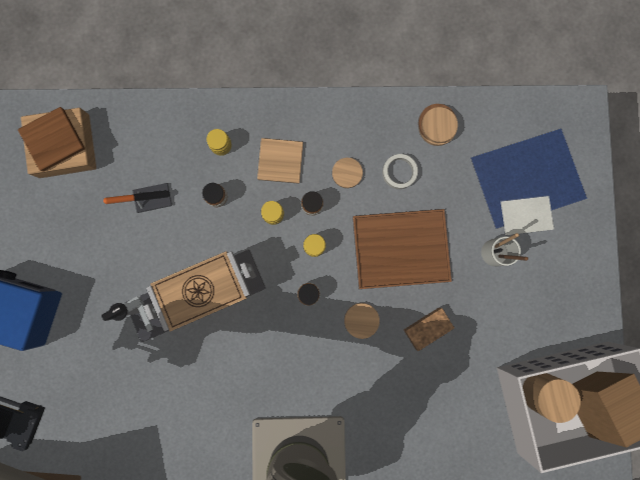

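View pics/side0.png

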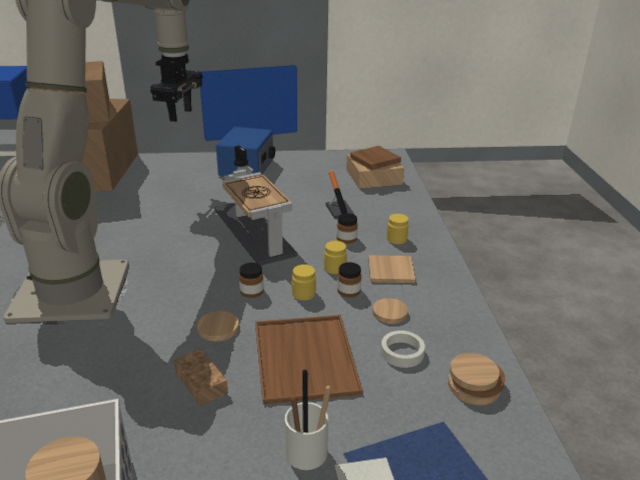

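Both views show amber jars (black cap, white label) at top-view pixels (213,194), (312,202) and (309,294). The yellow look-alikes are at (218,142), (272,212) and (314,245), and I leave those alone. The board's flower is at (198,291), the knob at (115,312), and the tray at (403,249).

Run:
```python
from h import *
c=cam('top'); im=c['img'].astype(int)
for n,(u,v) in dict(A=(213,194),B=(312,202),C=(309,294)).items():
    w=im[v-16:v+17,u-16:u+17].max(2)<45
    k,l,s,ce=cv2.connectedComponentsWithStats(w.astype(np.uint8))
    for i in range(1,k):
        if s[i,4]>60: print(n,s[i].tolist(),(ce[i]+[u-16,v-16]).round(1),ray(c,*(ce[i]+[u-16,v-16]),.066).round(3))
for t in ('board','tray'):
    m=r.outline_of(t,'top')[0]['mask'].astype(np.uint8)
    rc=cv2.minAreaRect(cv2.findNonZero(m)); b=cv2.boxPoints(rc); z=.137 if t=='board' else .012
    print(t,[ray(c,*p,z)[:2].round(3).tolist() for p in b], ray(c,*rc[0],z).round(3))
print('flower',ray(c,198,291,.137))
save(c,'crop1.png',(95,235,275,365),4.2)
```

```text
A [6, 5, 20, 20, 312] [212.7 192.6] [0.68  0.203 0.066]
B [15, 6, 11, 19, 91] [315.9 201.2] [ 0.655 -0.054  0.066]
C [6, 6, 20, 21, 312] [308.3 293.8] [ 0.426 -0.031  0.066]
board [[0.441, 0.38], [0.547, 0.126], [0.435, 0.079], [0.332, 0.332]] [0.438 0.23  0.137]
tray [[0.626, -0.147], [0.643, -0.391], [0.448, -0.4], [0.432, -0.159]] [ 0.537 -0.274  0.012]
flower [0.43916684 0.22373831 0.137     ]
```

View pics/crop1.png

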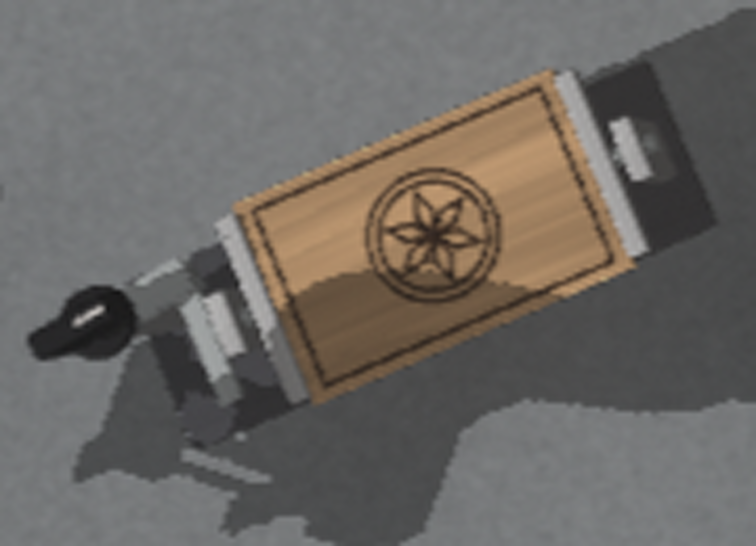

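The crop shows the flower at (435,236), i.e. top pixel (198.6,291.2). The wood corners are at (235,205), (555,72), (635,265) and (315,402). The knob's grip lies along the board axis, so it is locked, with its top around (65,330).

```bash
cat >> h.py <<'E'
from scipy.optimize import least_squares
def S(p,a):  # stand-> world
    x,y,t=p; return np.array([x+np.cos(t)*a[0]-np.sin(t)*a[1], y+np.sin(t)*a[0]+np.cos(t)*a[1], a[2]])
E
python3 - <<'E'
from h import *
c=cam('top')
px=np.array([(235,205),(555,72),(635,265),(315,402),(435,236)])/4.2+[95,235]
mo=[(.06,.095,.137),(.06,-.095,.137),(-.06,-.095,.137),(-.06,.095,.137),(0,0,.137)]
f=lambda p:np.concatenate([proj(c,S(p,m))-q for m,q in zip(mo,px)])
s=least_squares(f,[.44,.225,.4]); print(s.x,s.fun.round(1))
k=S(s.x,(.028,.182,.172)); print('knob',k)
for z in (.191,.153):
  print([((proj(c,S(s.x,(.028+d*np.cos(a),.182+d*np.sin(a),z)))-[95,235])*4.2).round().tolist() for a in [-1.5] for d in (-.023,.023)])
d=cam('side'); print('side knob', proj(d,k), 'board centre side',proj(d,S(s.x,(0,0,.137))))
for m in mo: print(proj(d,S(s.x,m)).round())
save(d,'crop2.png',(210,130,310,270),4)
E
```

```text
[0.43899632 0.22216075 0.38583242] [-0.4 -0.5 -0.1 -0.9  0.5  0.7 -0.1  0.8  0.1 -0.1]
knob [0.39644577 0.40131836 0.172     ]
[[30.0, 346.0], [110.0, 306.0]]
[[57.0, 341.0], [134.0, 302.0]]
side knob [240.38387559 153.7586504 ] board centre side [255.66320033 192.30332182]
[263. 175.]
[292. 203.]
[247. 212.]
[222. 182.]
[256. 192.]
```

View pics/crop2.png

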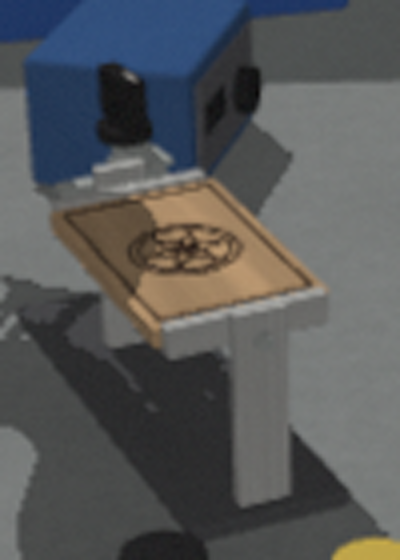

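```bash
cat >> h.py <<'E'
def need(P,clos=None):  # remaining shift in tool axes, turn about tool z
    s=r.read_state(); T=R.from_quat(s['eef_rot']).as_matrix(); d=T.T@(np.array(P)-s['ee_pos'])
    a=np.arctan2(T[1,1],T[0,1]); t=0 if clos is None else -((clos-a+np.pi/2)%np.pi-np.pi/2)
    print('shift',d.round(4),'turn',round(t,3),'t',s['time'],'j7',s['joint_positions'][6].round(2),'F',s['ft_force'].round(1)); 
ST=(.439,.222,.386)
E
python3 -m pendant '[[-0.0292,-0.0139,0,0],[-0.0292,-0.0139,0,0],[-0.0292,-0.0139,0,0],[-0.0292,-0.0139,0,0],[-0.0292,-0.0139,0,0],[-0.0292,-0.0139,0,0],[-0.0292,-0.0139,0,0],[-0.0292,-0.0139,0,0]]' 1 20
python3 -m pendant '[[0,0,0,0.109],[0,0,0,0.109],[0,0,0,0.109],[0,0,0,0.109],[0,0,0,0.109],[0,0,0,0.109],[0,0,0,0.107],[0,0,0,0]]'
python3 - <<'E'
from h import *
k=S(ST,(.028,.182,.168)); need(k,.386-1.5+np.pi/2)
c=cam('top'); save(c,'near.png',(60,240,220,360),4.5)
E
```

```text
time: 2.12
ee_pos: [0.3977, 0.4002, 0.2338]
eef_rot: [0.175, 0.984, 0.0, 0.0]
ft_force: [1.0, 0.5, 0.2]
width: 0.0873
grip_force: 0.0
time: 2.78
ee_pos: [0.3967, 0.4015, 0.2336]
eef_rot: [0.531, 0.848, 0.0, 0.0]
ft_force: [0.1, 0.1, -0.0]
width: 0.0869
grip_force: 0.0
shift [-0.0002 -0.0004  0.0656] turn -0.005 t 2.7833 j7 -0.4 F [ 0.1  0.1 -0. ]
```

View pics/near.png

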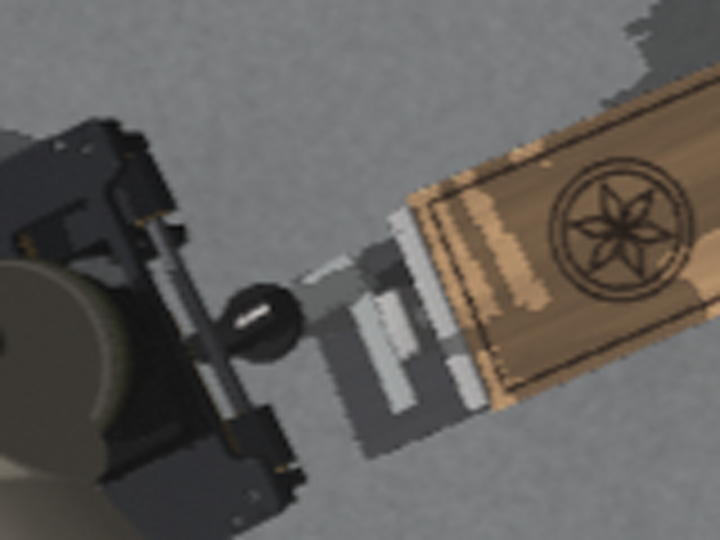

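The open gripper straddles the grip bar: fingers at about (160,200) and (280,480), bar at (230,330), square to the jaws. I'll go down, grip and loosen.

```bash
python3 -m pendant '[[0,0,0.021,0],[0,0,0.021,0],[0,0,0.021,0],[0,0,0,0]]'
python3 -m pendant '[[0,0,0,0],[0,0,0,0],[0,0,0,0],[0,0,0,0],[0,0,0,0],[0,0,0,0]]' 0 25
python3 -m pendant '[[0,0,0,-0.1],[0,0,0,-0.1],[0,0,0,-0.1],[0,0,0,0]]'
```

```text
time: 3.17
ee_pos: [0.3952, 0.3999, 0.1666]
eef_rot: [0.527, 0.85, -0.003, -0.0]
ft_force: [-1.2, -1.1, 0.0]
width: 0.0871
grip_force: 0.0
time: 3.67
ee_pos: [0.3969, 0.4017, 0.1711]
eef_rot: [0.528, 0.849, 0.001, 0.0]
ft_force: [-0.2, 0.2, -1.2]
width: 0.0547
grip_force: 0.0
time: 4.0
ee_pos: [0.3968, 0.4015, 0.1708]
eef_rot: [0.394, 0.919, 0.0, 0.0]
ft_force: [-0.4, -0.0, 0.2]
width: 0.0283
grip_force: 0.0
```

The fingers were still closing during that turn, so I undo the turn, let them close and repeat it.

```bash
python3 -m pendant '[[0,0,0,0.1],[0,0,0,0.1],[0,0,0,0.1],[0,0,0,0],[0,0,0,0],[0,0,0,0],[0,0,0,0],[0,0,0,0]]'
python3 -m pendant '[[0,0,0,-0.1],[0,0,0,-0.1],[0,0,0,-0.1],[0,0,0,-0.1],[0,0,0,0],[0,0,0,0]]'
```

```text
time: 4.67
ee_pos: [0.3974, 0.4025, 0.1709]
eef_rot: [0.53, 0.848, 0.001, 0.0]
ft_force: [4.5, 4.6, -2.7]
width: 0.0155
grip_force: 25.0
time: 5.17
ee_pos: [0.3977, 0.4028, 0.1709]
eef_rot: [0.351, 0.936, 0.002, 0.001]
ft_force: [5.0, 5.8, -5.6]
width: 0.0159
grip_force: 25.0
```

```bash
python3 -m pendant '[[0,0,0,-0.11],[0,0,0,-0.11],[0,0,0,-0.11],[0,0,0,-0.11],[0,0,0,-0.11],[0,0,0,-0.11],[0,0,0,-0.11],[0,0,0,-0.11]]'
python3 -m pendant '[[0,0,0,-0.11],[0,0,0,-0.09],[0,0,0,0],[0,0,0,0]]'
python3 -m pendant '[[0,0,0,0],[0,0,0,0],[0,0,0,0],[0,0,0,0],[0,0,0,0],[0,0,0,0]]' 0.5
python3 -m pendant '[[0,0,-0.02,0],[0,0,-0.02,0],[0,0,-0.02,0],[0,0,-0.02,0]]' 0
python3 - <<'E'
from h import *
need(S(ST,(-.048,0,.170)),.386+np.pi/2)
c=cam('top');save(c,'loose.png',(70,200,300,370),3.4)
E
```

```text
time: 5.83
ee_pos: [0.3979, 0.4037, 0.171]
eef_rot: [-0.084, 0.996, 0.002, 0.002]
ft_force: [8.0, 11.6, -8.2]
width: 0.0159
grip_force: 25.0
time: 6.17
ee_pos: [0.3978, 0.4039, 0.171]
eef_rot: [-0.181, 0.983, 0.002, 0.002]
ft_force: [8.6, 11.5, -8.0]
width: 0.0157
grip_force: 25.0
time: 6.67
ee_pos: [0.3967, 0.4014, 0.1706]
eef_rot: [-0.182, 0.983, -0.0, -0.0]
ft_force: [-0.6, -0.1, -0.8]
width: 0.0419
grip_force: 0.0
time: 7.0
ee_pos: [0.3967, 0.4013, 0.2515]
eef_rot: [-0.182, 0.983, -0.0, -0.0]
ft_force: [0.3, 0.0, -0.6]
width: 0.0246
grip_force: 0.0
shift [ 0.0726 -0.1835  0.0815] turn -0.02 t 7.0 j7 1.06 F [ 0.3  0.  -0.6]
```

View pics/loose.png

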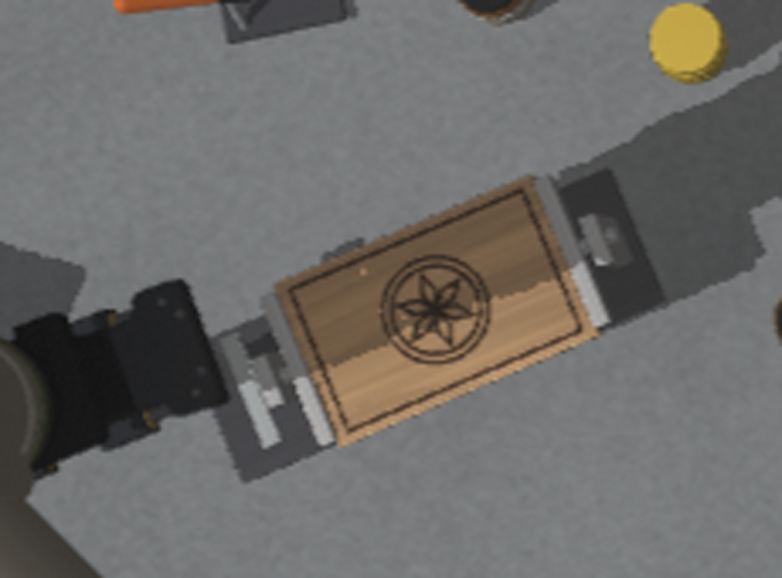

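The knob is clear of the board now, with the gripper shut beside it at (130,350) in the crop. The board is still level, engraved face up. Next I go over its robot-side edge and push down.

```bash
python3 -m pendant '[[0.0145,-0.0367,0,0],[0.0145,-0.0367,0,0],[0.0145,-0.0367,0,0],[0.0145,-0.0367,0,0],[0.0145,-0.0367,0,0],[0,0,0,-0.02],[0,0,0.04,0],[0,0,0.04,0]]'
python3 -m pendant '[[0,0,0.012,0],[0,0,0.01,0],[0,0,0.01,0],[0,0,0.008,0],[-0.003,0,0.008,0],[-0.003,0,0.006,0],[-0.003,0,0.004,0],[0,0,0,0]]'
```

```text
time: 7.72
ee_pos: [0.3963, 0.2045, 0.1716]
eef_rot: [-0.191, 0.982, 0.001, 0.003]
ft_force: [0.8, 0.7, -1.8]
width: 0.0004
grip_force: 0.0
time: 8.38
ee_pos: [0.4035, 0.2079, 0.112]
eef_rot: [-0.192, 0.981, 0.0, -0.0]
ft_force: [-0.3, -0.9, 0.4]
width: 0.0005
grip_force: 0.0
```

```bash
python3 -m pendant '[[0.01,0,-0.03,0],[0,0,-0.04,0],[0,0,-0.04,0],[-0.035,0,0,0],[-0.035,0,0,0],[-0.035,0,0,0],[-0.035,0,0,0],[0,0,0,0]]'
python3 - <<'E'
from h import *
need(S(ST,(.085,0,.165)))
c=cam('top');save(c,'tilt.png',(70,200,300,370),3.4)
c=cam('side');save(c,'tilts.png',(190,120,330,270),4)
a=cv2.imread('pics/tilt.png');b=cv2.imread('pics/tilts.png');b=cv2.resize(b,(400,428));a=cv2.resize(a,(400,296));o=np.zeros((428,800,3),np.uint8);o[:296,:400]=a;o[:,400:]=b;cv2.imwrite('pics/tiltc.png',o)
E
```

```text
time: 9.05
ee_pos: [0.5272, 0.2581, 0.2206]
eef_rot: [-0.192, 0.981, -0.001, -0.0]
ft_force: [-1.7, -0.7, -0.3]
width: 0.0006
grip_force: 0.0
shift [ 0.0103 -0.0002  0.0556] turn 0 t 9.05 j7 1.45 F [-1.7 -0.7 -0.3]
```

View pics/tiltc.png

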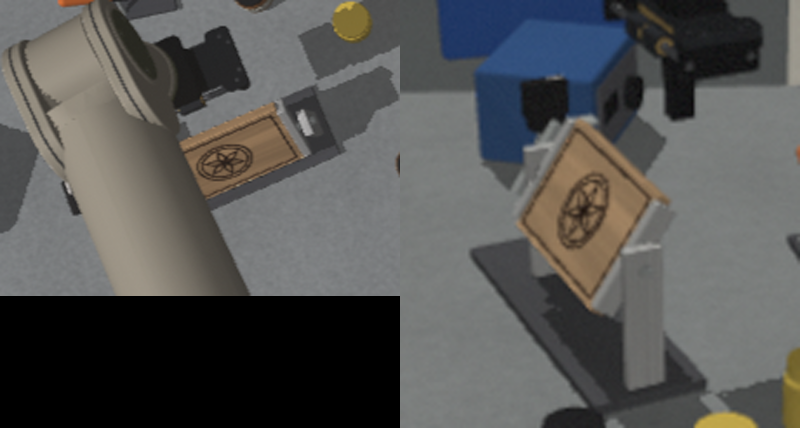

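The side crop shows the board tilted about 50°, engraved face toward the robot, and the gripper beyond its far edge. I go down there and push the upper edge over toward the robot.

```bash
python3 -m pendant '[[0,0,0.029,0],[0,0,0.029,0],[0.018,0,0,0],[0.016,0,0,0],[0.014,0,0,0],[0.014,0,0,0],[0.014,0,0,0],[0.014,0,0,0]]'
python3 -m pendant '[[0.014,0,0,0],[0.014,0,0,0],[0.014,0,0,0],[0.01,0,0,0],[0,0,0,0]]'
python3 - <<'E'
from h import *
need(S(ST,(-.05,0,.162)))
c=cam('side');save(c,'tilts2.png',(190,120,330,270),4)
E
```

```text
time: 9.82
ee_pos: [0.4413, 0.2233, 0.1668]
eef_rot: [-0.192, 0.981, 0.001, 0.004]
ft_force: [7.1, 4.1, 0.0]
width: 0.0004
grip_force: 3.1
time: 10.23
ee_pos: [0.3903, 0.2025, 0.1651]
eef_rot: [-0.192, 0.981, 0.0, 0.0]
ft_force: [-1.0, -0.9, 2.2]
width: 0.0003
grip_force: 0.9
shift [-0.0024 -0.0002  0.0031] turn 0 t 10.2333 j7 1.37 F [-1.  -0.9  2.2]
```

View pics/tilts2.png

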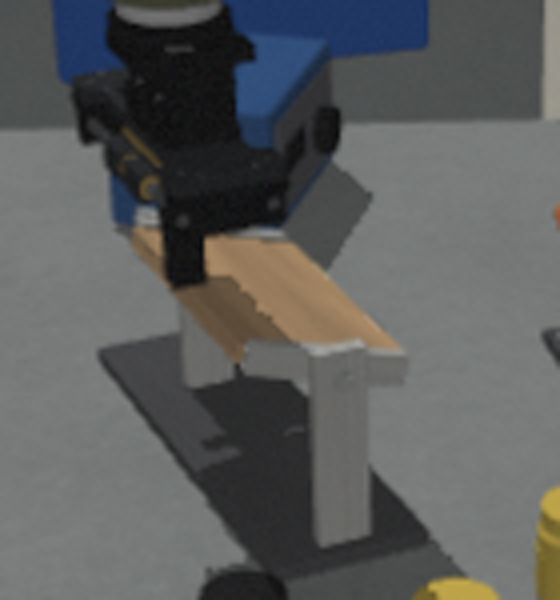

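Blank face up, about 15–20° short of level, with the finger on the near edge at (185,280). I press it down to the stop.

```bash
python3 -m pendant '[[0,0,0.006,0],[0,0,0.005,0],[0,0,0.004,0],[0,0,0.002,0],[0,0,0,0],[0,0,0,0]]'
```

```text
time: 10.78
ee_pos: [0.392, 0.2031, 0.1483]
eef_rot: [-0.192, 0.981, 0.0, -0.0]
ft_force: [-7.9, -4.9, 17.1]
width: 0.0004
grip_force: 8.8
```

It reached the stop: z matches level and the force rose. Now back to the knob.

```bash
python3 -m pendant '[[0,0,-0.035,0],[0,0,-0.035,0],[0,0,-0.035,0],[-0.0156,0.0363,0,0],[-0.0156,0.0363,0,0],[-0.0156,0.0363,0,0],[-0.0156,0.0363,0,0],[-0.0156,0.0363,0,0]]' 0.6
python3 -m pendant '[[0,0,0,0],[0,0,0,0]]'
python3 - <<'E'
from h import *
need([.3972,.4025,.170],.386+np.pi/2)
c=cam('side');save(c,'level.png',(190,120,330,270),4)
E
```

```text
time: 11.45
ee_pos: [0.3959, 0.4026, 0.2518]
eef_rot: [-0.192, 0.981, 0.0, -0.0]
ft_force: [1.2, -0.0, -0.2]
width: 0.0454
grip_force: 0.0
time: 11.62
ee_pos: [0.3951, 0.4026, 0.2507]
eef_rot: [-0.194, 0.981, -0.001, -0.001]
ft_force: [-0.2, -0.1, -0.4]
width: 0.0513
grip_force: 0.0
shift [-0.0021 -0.0008  0.0807] turn 0.004 t 11.6167 j7 1.08 F [-0.2 -0.1 -0.4]
```

View pics/level.png

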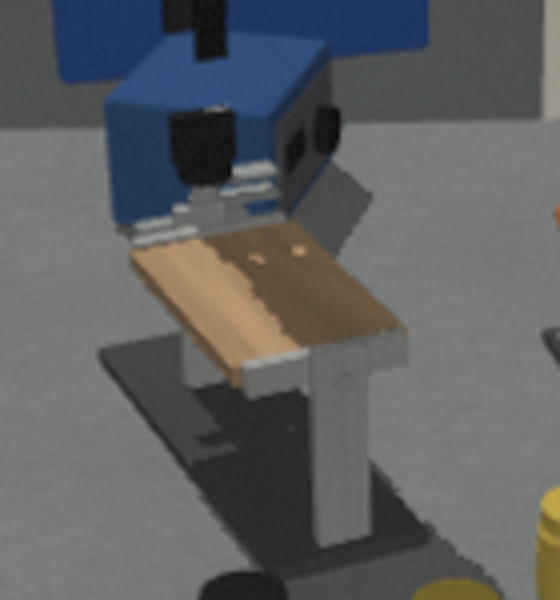

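The board is level with its blank face up, and the knob is free at (203,145). I grip the knob and lock it.

```bash
python3 -m pendant '[[-0.002,-0.001,0.027,0],[0,0,0.027,0],[0,0,0.026,0],[0,0,0,0],[0,0,0,0],[0,0,0,0],[0,0,0,0],[0,0,0,0]]' 0 25
python3 -m pendant '[[0,0,0,0],[0,0,0,0],[0,0,0,0],[0,0,0,0]]'
python3 -m pendant '[[0,0,0,0.11],[0,0,0,0.11],[0,0,0,0.11],[0,0,0,0.11],[0,0,0,0.11],[0,0,0,0.11],[0,0,0,0.11],[0,0,0,0.11]]'
python3 -m pendant '[[0,0,0,0.11],[0,0,0,0.11],[0,0,0,0.11],[0,0,0,0.1],[0,0,0,0.1],[0,0,0,0.08],[0,0,0,0],[0,0,0,0]]'
python3 -c "
from h import *
need([.3972,.4025,.170],.386-1.5+np.pi/2);print(r.read_state()['torque'])"
```

```text
time: 12.33
ee_pos: [0.397, 0.4034, 0.1742]
eef_rot: [-0.193, 0.981, 0.003, 0.001]
ft_force: [-2.3, 12.0, -9.3]
width: 0.0162
grip_force: 25.0
time: 12.67
ee_pos: [0.397, 0.4034, 0.1743]
eef_rot: [-0.193, 0.981, 0.003, 0.001]
ft_force: [-3.6, 10.9, -9.9]
width: 0.0159
grip_force: 25.0
time: 13.33
ee_pos: [0.397, 0.4034, 0.1743]
eef_rot: [0.246, 0.969, 0.003, -0.001]
ft_force: [-3.2, 10.3, -9.7]
width: 0.0162
grip_force: 25.0
time: 14.0
ee_pos: [0.397, 0.4034, 0.1743]
eef_rot: [0.523, 0.852, 0.002, -0.001]
ft_force: [-1.7, 11.2, -9.8]
width: 0.0156
grip_force: 25.0
shift [-0.0009 -0.0002  0.0043] turn 0.012 t 14.0 j7 -0.37 F [-1.7 11.2 -9.8]
[ 2.19753975  0.6275746  -0.0244909 ]
```

```bash
python3 -m pendant '[[0,0,0,0.04],[0,0,0,0.04],[0,0,0,0]]'
python3 -c "
from h import *
need([.3972,.4025,.170],.386-1.5+np.pi/2);print(r.read_state()['torque'])"
python3 -m pendant '[[0,0,0,0.04],[0,0,0,0.04],[0,0,0,0]]'
python3 -c "
from h import *
need([.3972,.4025,.170],.386-1.5+np.pi/2);print(r.read_state()['torque'])"
```

```text
time: 14.25
ee_pos: [0.3972, 0.403, 0.1744]
eef_rot: [0.558, 0.83, 0.002, -0.001]
ft_force: [-1.1, 8.8, -8.4]
width: 0.0163
grip_force: 25.0
shift [-0.0005 -0.0003  0.0044] turn -0.069 t 14.25 j7 -0.45 F [-1.1  8.8 -8.4]
[1.83673093 0.41308602 0.58499595]
time: 14.5
ee_pos: [0.3975, 0.4026, 0.1745]
eef_rot: [0.591, 0.807, 0.002, -0.001]
ft_force: [-2.0, 5.7, -7.3]
width: 0.018
grip_force: 27.0
shift [-0.     -0.0003  0.0045] turn -0.15 t 14.5 j7 -0.53 F [-2.   5.7 -7.3]
[1.37285095 0.39760415 0.69514415]
```

Torque rose sharply, so the knob is at its home stop. I release, lift and measure the jars again.

```bash
python3 -m pendant '[[0,0,0,0],[0,0,0,0],[0,0,0,0],[0,0,0,0],[0,0,0,0],[0,0,0,0]]' 0.8
python3 -m pendant '[[0,0,-0.03,0],[0,0,-0.03,0],[0,0,-0.03,0],[0,0,0,0]]' 1
cat >> h.py <<'E'
def jars():
    th=np.linspace(0,6.283,40); out=[]
    cyl=np.array([(rr*np.cos(t),rr*np.sin(t),z) for rr,z in((.028,0),(.028,.048),(.026,.052),(.026,.066)) for t in th])
    for n in('top','side'):
        c=cam(n)
        for d in r.outline_of('jar0',n):
            b=np.array(d['bbox']); m=d['mask']; col=c['img'][m].astype(float); yel=np.median(col[:,0]-col[:,2]); dark=(col.max(1)<45).mean()
            def f(p):
                q=np.array([proj(c,a+[p[0],p[1],0]) for a in cyl]); lo,hi=q.min(0),q.max(0); return (lo+hi)/2-b[:2]
            s=least_squares(f,ray(c,b[0],b[1],.03)[:2]); print(n,round(d['score'],2),'xy',s.x.round(3),'R-B',yel,'dark',dark.round(2),b[2:].round())
    return c
E
python3 - <<'E'
from h import *
c=jars(); save(c,'lock.png',(190,120,490,330),2.6)
need([.426,-.031,.25],.6)
E
```

```text
time: 15.0
ee_pos: [0.3984, 0.4003, 0.1729]
eef_rot: [0.591, 0.807, 0.0, 0.0]
ft_force: [0.2, 0.7, 0.3]
width: 0.0501
grip_force: 0.0
time: 15.33
ee_pos: [0.3998, 0.4019, 0.2689]
eef_rot: [0.591, 0.807, 0.004, 0.0]
ft_force: [-0.2, 0.8, 0.5]
width: 0.0763
grip_force: 0.0
top 0.93 xy [0.682 0.208] R-B 1.0 dark 0.65 [21. 23.]
top 0.75 xy [ 0.547 -0.049] R-B 76.0 dark 0.0 [19. 19.]
top 0.72 xy [ 0.421 -0.033] R-B 1.0 dark 0.74 [19. 18.]
top 0.66 xy [ 0.654 -0.045] R-B 4.0 dark 0.7 [23. 29.]
top 0.6 xy [0.638 0.057] R-B 121.0 dark 0.0 [22. 26.]
top 0.58 xy [0.813 0.197] R-B 119.0 dark 0.0 [18. 28.]
side 0.97 xy [ 0.551 -0.05 ] R-B 73.0 dark 0.0 [24. 37.]
side 0.89 xy [0.629 0.05 ] R-B 78.0 dark 0.0 [21. 34.]
side 0.88 xy [ 0.659 -0.039] R-B 8.0 dark 0.38 [23. 40.]
side 0.72 xy [0.821 0.188] R-B 77.0 dark 0.0 [21. 32.]
side 0.63 xy [0.674 0.202] R-B 9.0 dark 0.34 [17. 34.]
side 0.62 xy [ 0.428 -0.039] R-B 9.0 dark 0.35 [22. 36.]
shift [-0.4194 -0.1033  0.012 ] turn -0.293 t 15.5333 j7 -0.54 F [-0.3 -0.3 -0.7]
```

View pics/lock.png

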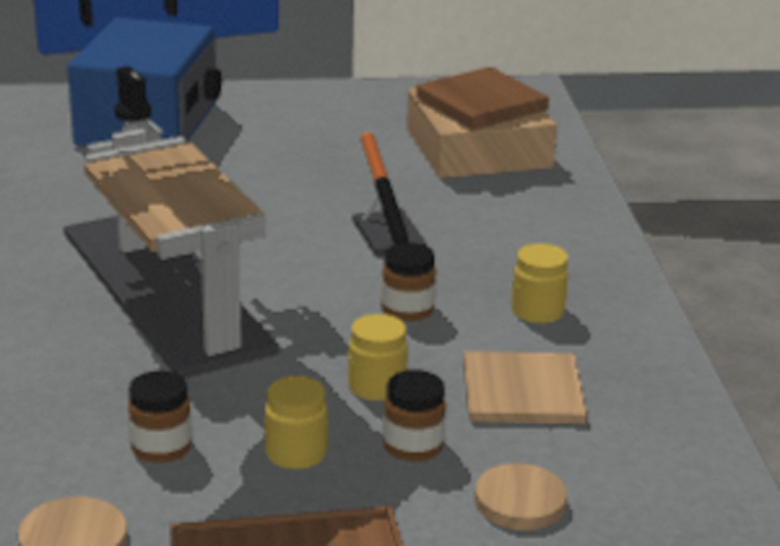

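The board is locked, blank face up, with the knob's fork over the index bar at (130,130). The amber jars in this crop are at (160,415), (410,280) and (415,415). I start with the nearest one, C at about (0.425,-0.034).

```bash
python3 -m pendant '[[-0.035,-0.0086,0,0],[-0.035,-0.0086,0,0],[-0.035,-0.0086,0,0],[-0.035,-0.0086,0,0],[-0.035,-0.0086,0,0],[-0.035,-0.0086,0,0],[-0.035,-0.0086,0,0],[-0.035,-0.0086,0,0]]' 1 20
python3 -m pendant '[[-0.035,-0.0086,0,0],[-0.035,-0.0086,0,0],[-0.035,-0.0086,0,0],[-0.035,-0.0086,0,0],[0,0,0.03,-0.1],[0,0,0.03,-0.1],[0,0,0.03,-0.093],[0,0,0,0]]'
python3 -c "
from h import *
jars();need([.425,-.034,.027],.6)"
```

```text
time: 16.2
ee_pos: [0.4163, 0.1107, 0.2613]
eef_rot: [0.591, 0.807, -0.001, -0.001]
ft_force: [-0.2, -0.6, 0.7]
width: 0.0868
grip_force: 0.0
time: 16.87
ee_pos: [0.4229, -0.0316, 0.1672]
eef_rot: [0.465, 0.885, -0.003, -0.003]
ft_force: [-0.9, 0.9, -1.3]
width: 0.0872
grip_force: 0.0
top 0.95 xy [0.634 0.058] R-B 119.0 dark 0.0 [18. 29.]
top 0.9 xy [ 0.658 -0.046] R-B 4.0 dark 0.65 [21. 26.]
top 0.82 xy [0.812 0.194] R-B 118.0 dark 0.0 [23. 29.]
top 0.62 xy [0.679 0.208] R-B 1.0 dark 0.64 [24. 24.]
top 0.57 xy [ 0.546 -0.048] R-B 120.0 dark 0.0 [23. 20.]
side 0.81 xy [ 0.429 -0.038] R-B 8.0 dark 0.35 [26. 34.]
side 0.72 xy [ 0.55  -0.057] R-B 77.0 dark 0.0 [29. 37.]
side 0.65 xy [0.675 0.199] R-B 9.0 dark 0.34 [15. 32.]
side 0.58 xy [ 0.656 -0.056] R-B 9.0 dark 0.37 [26. 38.]
side 0.56 xy [0.627 0.049] R-B 77.0 dark 0.0 [19. 34.]
side 0.56 xy [0.816 0.188] R-B 77.0 dark 0.0 [22. 31.]
shift [-0.0011 -0.0038  0.1469] turn -0.003 t 17.0667 j7 0.51 F [-0.4 -0.5 -0.1]
```

```bash
python3 -m pendant '[[-0.001,-0.004,0.036,0],[0,0,0.036,0],[0,0,0.036,0],[0,0,0.02,0],[0,0,0.015,0],[0,0,0,0]]'
python3 -m pendant '[[0,0,0,0],[0,0,0,0],[0,0,0,0],[0,0,0,0],[0,0,0,0],[0,0,0,0],[0,0,0,0],[0,0,0,0]]' 0
python3 -m pendant '[[0,0,-0.02,0],[0,0,-0.03,0],[0,0,-0.03,0],[0,0,-0.03,0],[0,0,0,0]]'
python3 -c "
from h import *
t=.068
for d in(-.078,0,.078): need([.537-np.sin(t)*d,-.274+np.cos(t)*d,.036],.6)"
```

```text
time: 17.57
ee_pos: [0.4233, -0.034, 0.0284]
eef_rot: [0.467, 0.884, -0.001, -0.001]
ft_force: [-0.7, -0.4, 0.3]
width: 0.087
grip_force: 0.0
time: 18.23
ee_pos: [0.4247, -0.0339, 0.0302]
eef_rot: [0.467, 0.884, 0.001, 0.0]
ft_force: [-1.1, 1.0, 7.7]
width: 0.0553
grip_force: 20.0
time: 18.65
ee_pos: [0.4264, -0.0343, 0.1442]
eef_rot: [0.467, 0.884, 0.002, 0.002]
ft_force: [1.9, 0.3, -2.0]
width: 0.0556
grip_force: 20.0
shift [-0.3274 -0.0841  0.1083] turn -0.001 t 18.65 j7 0.53 F [ 1.9  0.3 -2. ]
shift [-0.2601 -0.0446  0.1084] turn -0.001 t 18.65 j7 0.53 F [ 1.9  0.3 -2. ]
shift [-0.1929 -0.0051  0.1086] turn -0.001 t 18.65 j7 0.53 F [ 1.9  0.3 -2. ]
```

Gripped (55 mm). I take it to the far slot of the tray.

```bash
python3 -m pendant '[[-0.0327,-0.0084,0,0],[-0.0327,-0.0084,0,0],[-0.0327,-0.0084,0,0],[-0.0327,-0.0084,0,0],[-0.0327,-0.0084,0,0],[-0.0327,-0.0084,0,0],[-0.0327,-0.0084,0,0],[-0.0327,-0.0084,0,0]]'
python3 -m pendant '[[-0.0327,-0.0084,0,0],[-0.0327,-0.0084,0,0],[0,0,0,0],[0,0,0.036,0],[0,0,0.036,0],[0,0,0.02,0],[0,0,0.01,0],[0,0,0,0]]'
python3 -c "
from h import *
t=.068
d=-.078; need([.537-np.sin(t)*d,-.274+np.cos(t)*d,.036],.6)"
```

```text
time: 19.32
ee_pos: [0.5161, -0.2893, 0.1382]
eef_rot: [0.466, 0.885, -0.0, -0.001]
ft_force: [1.0, -0.5, -1.8]
width: 0.0555
grip_force: 20.0
time: 19.98
ee_pos: [0.5379, -0.3511, 0.0352]
eef_rot: [0.467, 0.884, -0.0, -0.002]
ft_force: [0.7, 0.8, -1.4]
width: 0.0551
grip_force: 20.0
shift [-0.0031  0.0033 -0.0008] turn -0.0 t 19.9833 j7 1.46 F [ 0.7  0.8 -1.4]
```

```bash
python3 -m pendant '[[0,0,0.002,0],[0,0,0,0],[0,0,0,0]]'
python3 -m pendant '[[0,0,0,0],[0,0,0,0],[0,0,0,0],[0,0,0,0],[0,0,0,0],[0,0,0,0]]' 0.9
python3 -m pendant '[[0,0,-0.02,0],[0,0,-0.04,0],[0,0,-0.04,0],[0,0,-0.04,0],[0,0,0,0]]' 1
python3 -c "
from h import *
jars();need([.657,-.048,.028],.6)"
```

```text
time: 20.23
ee_pos: [0.5396, -0.3517, 0.0361]
eef_rot: [0.466, 0.885, 0.0, 0.0]
ft_force: [-0.3, 0.1, -1.9]
width: 0.0555
grip_force: 20.0
time: 20.73
ee_pos: [0.5393, -0.3516, 0.0356]
eef_rot: [0.467, 0.884, 0.0, 0.0]
ft_force: [-0.4, 0.4, 0.7]
width: 0.0772
grip_force: 0.0
time: 21.15
ee_pos: [0.5415, -0.3542, 0.1838]
eef_rot: [0.467, 0.884, -0.0, 0.005]
ft_force: [0.8, -1.5, 1.8]
width: 0.0867
grip_force: 0.0
top 0.92 xy [0.678 0.204] R-B 1.0 dark 0.6 [25. 24.]
top 0.92 xy [ 0.549 -0.046] R-B 116.0 dark 0.0 [24. 20.]
top 0.88 xy [ 0.655 -0.047] R-B 4.0 dark 0.69 [20. 30.]
top 0.8 xy [ 0.535 -0.354] R-B 5.0 dark 0.63 [26. 16.]
top 0.74 xy [0.637 0.055] R-B 116.0 dark 0.0 [17. 26.]
top 0.65 xy [0.816 0.192] R-B 115.0 dark 0.0 [20. 25.]
side 0.94 xy [0.677 0.191] R-B 9.0 dark 0.35 [18. 32.]
side 0.75 xy [ 0.555 -0.089] R-B 72.0 dark 0.0 [22. 23.]
side 0.72 xy [0.817 0.184] R-B 79.0 dark 0.0 [20. 33.]
side 0.67 xy [ 0.652 -0.075] R-B 18.0 dark 0.02 [25. 26.]
side 0.66 xy [ 0.541 -0.344] R-B 8.0 dark 0.43 [30. 43.]
shift [0.1832 0.2687 0.1467] turn 0.0 t 21.35 j7 1.39 F [ 0.4  0.7 -0.9]
```

```bash
python3 -m pendant '[[0.0229,0.0336,0,0],[0.0229,0.0336,0,0],[0.0229,0.0336,0,0],[0.0229,0.0336,0,0],[0.0229,0.0336,0,0],[0.0229,0.0336,0,0],[0.0229,0.0336,0,0],[0.0229,0.0336,0,0]]'
python3 -m pendant '[[0,0,0.03,0],[0,0,0.03,0],[0,0,0,0]]'
python3 -c "
from h import *
jars();need([.656,-.048,.029],.6)"
```

```text
time: 22.02
ee_pos: [0.6572, -0.0463, 0.1738]
eef_rot: [0.466, 0.885, -0.001, -0.001]
ft_force: [0.8, -0.2, -0.1]
width: 0.0873
grip_force: 0.0
time: 22.27
ee_pos: [0.6538, -0.0469, 0.1081]
eef_rot: [0.466, 0.885, -0.003, -0.005]
ft_force: [-1.1, -0.6, -0.5]
width: 0.0869
grip_force: 0.0
top 0.86 xy [0.68  0.205] R-B 1.0 dark 0.68 [21. 21.]
top 0.71 xy [0.64  0.068] R-B 120.0 dark 0.0 [13. 24.]
top 0.62 xy [0.815 0.196] R-B 119.0 dark 0.0 [20. 25.]
top 0.46 xy [ 0.542 -0.064] R-B 97.0 dark 0.0 [ 5. 13.]
side 0.83 xy [ 0.553 -0.058] R-B 81.0 dark 0.0 [29. 38.]
side 0.69 xy [ 0.657 -0.05 ] R-B 9.0 dark 0.35 [24. 40.]
side 0.63 xy [ 0.539 -0.35 ] R-B 8.0 dark 0.45 [31. 45.]
side 0.6 xy [0.687 0.164] R-B 30.5 dark 0.02 [ 9. 19.]
side 0.56 xy [0.629 0.05 ] R-B 78.0 dark 0.0 [17. 31.]
side 0.56 xy [0.815 0.181] R-B 81.0 dark 0.0 [20. 31.]
side 0.27 xy [ 0.733 -0.172] R-B 43.0 dark 0.0 [28. 28.]
shift [ 0.0026 -0.0008  0.0879] turn -0.001 t 22.4667 j7 0.89 F [ 0.4 -0.3  0.3]
```

```bash
python3 -m pendant '[[0.002,0,0.03,0],[0,0,0.03,0],[0,0,0.02,0],[0,0,0.007,0],[0,0,0,0],[0,0,0,0]]'
python3 -m pendant '[[0,0,0,0],[0,0,0,0],[0,0,0,0],[0,0,0,0],[0,0,0,0],[0,0,0,0],[0,0,0,0],[0,0,0,0]]' 0
python3 -m pendant '[[0,0,-0.02,0],[0,0,-0.03,0],[0,0,-0.04,0],[0,0,-0.04,0],[0,0,0,0]]'
python3 -c "
from h import *
need([.537,-.274,.036],.6)"
```

```text
time: 22.97
ee_pos: [0.6575, -0.0475, 0.0304]
eef_rot: [0.467, 0.884, 0.0, 0.001]
ft_force: [0.3, 0.4, 1.7]
width: 0.0869
grip_force: 0.0
time: 23.63
ee_pos: [0.6568, -0.0467, 0.0289]
eef_rot: [0.466, 0.885, 0.0, 0.0]
ft_force: [0.2, 1.0, 3.9]
width: 0.0559
grip_force: 20.0
time: 24.05
ee_pos: [0.6596, -0.0482, 0.1665]
eef_rot: [0.467, 0.884, 0.002, 0.004]
ft_force: [0.9, -1.2, -1.0]
width: 0.0558
grip_force: 20.0
shift [-0.1165 -0.2297  0.1293] turn -0.001 t 24.05 j7 0.87 F [ 0.9 -1.2 -1. ]
```

```bash
python3 -m pendant '[[-0.0145,-0.0287,0,0],[-0.0145,-0.0287,0,0],[-0.0145,-0.0287,0,0],[-0.0145,-0.0287,0,0],[-0.0145,-0.0287,0,0],[-0.0145,-0.0287,0,0],[-0.0145,-0.0287,0,0],[-0.0145,-0.0287,0,0]]'
python3 -m pendant '[[0,0,0,0],[0,0,0.035,0],[0,0,0.035,0],[0,0,0.03,0],[0,0,0.015,0],[0,0,0.008,0],[0,0,0,0],[0,0,0,0]]'
python3 -c "
from h import *
need([.537,-.274,.035],.6)"
```

```text
time: 24.72
ee_pos: [0.5312, -0.2734, 0.158]
eef_rot: [0.467, 0.884, 0.0, -0.0]
ft_force: [1.0, 0.1, -0.9]
width: 0.0558
grip_force: 20.0
time: 25.38
ee_pos: [0.5325, -0.2725, 0.0356]
eef_rot: [0.467, 0.884, -0.0, -0.0]
ft_force: [-0.0, 0.1, -1.7]
width: 0.0556
grip_force: 20.0
shift [-0.0038  0.0029  0.0006] turn -0.0 t 25.3833 j7 1.34 F [-0.   0.1 -1.7]
```

```bash
python3 -m pendant '[[0,0,0.0015,0],[0,0,0,0],[0,0,0,0]]'
python3 -m pendant '[[0,0,0,0],[0,0,0,0],[0,0,0,0],[0,0,0,0],[0,0,0,0]]' 0.85
python3 -m pendant '[[0,0,-0.02,0],[0,0,-0.04,0],[0,0,-0.04,0],[0,0,-0.04,0],[0,0,0,0]]' 1
python3 -c "
from h import *
jars();need([.679,.203,.028],.6)"
```

```text
time: 25.63
ee_pos: [0.5328, -0.2723, 0.0345]
eef_rot: [0.466, 0.885, 0.0, 0.0]
ft_force: [-0.3, -0.3, -2.0]
width: 0.0557
grip_force: 20.0
time: 26.05
ee_pos: [0.5326, -0.2724, 0.0342]
eef_rot: [0.467, 0.884, 0.0, 0.0]
ft_force: [-1.3, 0.3, 0.6]
width: 0.073
grip_force: 0.0
time: 26.47
ee_pos: [0.5351, -0.2747, 0.1818]
eef_rot: [0.467, 0.884, 0.001, 0.005]
ft_force: [-0.2, -0.1, 0.8]
width: 0.0862
grip_force: 0.0
top 0.91 xy [0.681 0.201] R-B 1.0 dark 0.66 [22. 22.]
top 0.9 xy [0.636 0.06 ] R-B 117.0 dark 0.0 [18. 25.]
top 0.79 xy [ 0.531 -0.258] R-B 5.0 dark 0.6 [18. 23.]
top 0.78 xy [ 0.546 -0.046] R-B 117.0 dark 0.0 [24. 20.]
top 0.71 xy [0.386 0.434] R-B 0.0 dark 0.54 [37. 22.]
top 0.67 xy [0.816 0.193] R-B 116.0 dark 0.0 [23. 28.]
side 0.95 xy [ 0.534 -0.265] R-B 2.0 dark 0.55 [28. 42.]
side 0.79 xy [ 0.538 -0.347] R-B 8.0 dark 0.44 [32. 43.]
side 0.74 xy [0.812 0.186] R-B 78.0 dark 0.0 [23. 31.]
side 0.62 xy [0.68 0.41] R-B -1.0 dark 0.27 [25. 46.]
side 0.58 xy [0.631 0.018] R-B 76.0 dark 0.0 [16. 21.]
side 0.56 xy [ 0.554 -0.068] R-B 78.0 dark 0.0 [27. 34.]
side 0.55 xy [0.68 0.21] R-B 1.0 dark 0.65 [19. 31.]
shift [0.3087 0.3895 0.1453] turn 0.0 t 26.6667 j7 1.25 F [0.3 0.5 0.2]
```

```bash
python3 -m pendant '[[0.02205,0.0278,0,0],[0.02205,0.0278,0,0],[0.02205,0.0278,0,0],[0.02205,0.0278,0,0],[0.02205,0.0278,0,0],[0.02205,0.0278,0,0],[0.02205,0.0278,0,0]]'
python3 -m pendant '[[0.02205,0.0278,0,0],[0.02205,0.0278,0,0],[0.02205,0.0278,0,0],[0.02205,0.0278,0,0],[0.02205,0.0278,0,0],[0.02205,0.0278,0,0],[0.02205,0.0278,0,0],[0,0,0,0]]'
python3 -m pendant '[[0,0,0.03,0],[0,0,0.02,0],[0,0,0,0]]'
python3 -c "
from h import *
jars();need([.679,.204,.029],.6)"
```

```text
time: 27.25
ee_pos: [0.6054, -0.0332, 0.1724]
eef_rot: [0.467, 0.884, -0.001, -0.001]
ft_force: [0.9, 0.1, 0.1]
width: 0.0872
grip_force: 0.0
time: 27.92
ee_pos: [0.6784, 0.2119, 0.1705]
eef_rot: [0.462, 0.887, 0.0, -0.002]
ft_force: [-0.3, 1.4, -1.0]
width: 0.0871
grip_force: 0.0
time: 28.17
ee_pos: [0.6763, 0.2017, 0.1174]
eef_rot: [0.467, 0.884, -0.003, -0.003]
ft_force: [-0.9, -0.2, -0.9]
width: 0.0869
grip_force: 0.0
top 0.94 xy [0.816 0.199] R-B 122.0 dark 0.0 [19. 26.]
top 0.92 xy [ 0.536 -0.351] R-B 3.0 dark 0.67 [24. 21.]
top 0.88 xy [0.635 0.053] R-B 77.0 dark 0.0 [22. 26.]
top 0.81 xy [ 0.547 -0.046] R-B 123.0 dark 0.0 [23. 18.]
top 0.66 xy [ 0.532 -0.274] R-B 4.0 dark 0.7 [28. 24.]
side 0.94 xy [0.815 0.186] R-B 80.0 dark 0.0 [23. 30.]
side 0.93 xy [0.677 0.194] R-B 9.0 dark 0.33 [18. 29.]
side 0.88 xy [ 0.538 -0.344] R-B 8.0 dark 0.49 [29. 42.]
side 0.63 xy [ 0.535 -0.26 ] R-B 4.0 dark 0.54 [28. 44.]
side 0.59 xy [ 0.552 -0.06 ] R-B 81.0 dark 0.0 [28. 36.]
side 0.56 xy [0.634 0.055] R-B 79.0 dark 0.0 [24. 36.]
shift [0.0022 0.0003 0.0961] turn -0.0 t 28.3667 j7 0.51 F [-0.4  0.8  0.5]
```

```bash
python3 -m pendant '[[0.002,0,0.035,0],[0,0,0.033,0],[0,0,0.02,0],[0,0,0.007,0],[0,0,0,0],[0,0,0,0]]'
python3 -m pendant '[[0,0,0,0],[0,0,0,0],[0,0,0,0],[0,0,0,0],[0,0,0,0],[0,0,0,0],[0,0,0,0],[0,0,0,0]]' 0
python3 -m pendant '[[0,0,-0.02,0],[0,0,-0.03,0],[0,0,-0.04,0],[0,0,-0.04,0],[0,0,-0.02,0],[0,0,0,0]]'
python3 -c "
from h import *
need([.532,-.196,.036],.6)"
```

```text
time: 28.87
ee_pos: [0.6794, 0.2039, 0.031]
eef_rot: [0.467, 0.884, 0.001, 0.001]
ft_force: [0.9, 0.2, 0.6]
width: 0.0868
grip_force: 0.0
time: 29.53
ee_pos: [0.6786, 0.2042, 0.0295]
eef_rot: [0.466, 0.885, 0.0, 0.0]
ft_force: [-0.1, 0.9, 2.1]
width: 0.0553
grip_force: 20.0
time: 30.03
ee_pos: [0.6803, 0.2038, 0.1847]
eef_rot: [0.467, 0.884, 0.003, 0.002]
ft_force: [0.5, -1.0, -1.5]
width: 0.055
grip_force: 20.0
shift [-0.246  -0.3492  0.1468] turn -0.0 t 30.0333 j7 0.49 F [ 0.5 -1.  -1.5]
```

```bash
python3 -m pendant '[[-0.0205,-0.0291,0,0],[-0.0205,-0.0291,0,0],[-0.0205,-0.0291,0,0],[-0.0205,-0.0291,0,0],[-0.0205,-0.0291,0,0],[-0.0205,-0.0291,0,0]]'
python3 -m pendant '[[-0.0205,-0.0291,0,0],[-0.0205,-0.0291,0,0],[-0.0205,-0.0291,0,0],[-0.0205,-0.0291,0,0],[-0.0205,-0.0291,0,0],[-0.0205,-0.0291,0,0],[0,0,0,0],[0,0,0,0]]'
python3 -m pendant '[[0,0,0.035,0],[0,0,0.035,0],[0,0,0.02,0],[0,0,0,0]]'
python3 -c "
from h import *
need([.532,-.196,.035],.6)"
```

```text
time: 30.53
ee_pos: [0.6019, 0.0024, 0.1776]
eef_rot: [0.466, 0.885, -0.001, -0.001]
ft_force: [0.5, -0.8, -2.2]
width: 0.0554
grip_force: 20.0
time: 31.2
ee_pos: [0.5272, -0.1985, 0.1781]
eef_rot: [0.469, 0.883, -0.0, -0.001]
ft_force: [1.2, 0.3, -1.7]
width: 0.0551
grip_force: 20.0
time: 31.53
ee_pos: [0.5263, -0.1937, 0.084]
eef_rot: [0.466, 0.885, -0.001, -0.004]
ft_force: [-1.0, 0.4, -2.4]
width: 0.0553
grip_force: 20.0
shift [-0.0054  0.0037  0.049 ] turn 0.002 t 31.5333 j7 1.16 F [-1.   0.4 -2.4]
```

```bash
python3 -m pendant '[[-0.007,0,0.02,0],[0,0,0.018,0],[0,0,0.009,0],[0,0,0.003,0],[0,0,0,0],[0,0,0,0]]'
python3 -m pendant '[[0,0,0,0],[0,0,0,0],[0,0,0,0],[0,0,0,0],[0,0,0,0]]' 0.8
python3 -m pendant '[[0,0,-0.02,0],[0,0,-0.04,0],[0,0,-0.04,0],[0,0,-0.04,0],[0,0,-0.04,0],[0,0,0,0]]' 1
python3 -m pendant '[[0.03,0,0,0],[0.03,0,0,0],[0.03,0,0,0],[0.03,0,0,0],[0.03,0,0,0],[0.03,0,0,0],[0,0,0,0],[0,0,0,0]]'
python3 - <<'E'
from h import *
jars()
c=cam('top');save(c,'end.png',None,1.0); c=cam('side');save(c,'ends.png',None,1.0)
E
```

```text
time: 32.03
ee_pos: [0.5335, -0.202, 0.04]
eef_rot: [0.466, 0.885, 0.0, 0.0]
ft_force: [0.3, -0.1, -2.3]
width: 0.0551
grip_force: 20.0
time: 32.45
ee_pos: [0.5331, -0.2021, 0.0393]
eef_rot: [0.467, 0.885, 0.0, 0.0]
ft_force: [-0.5, -0.6, 0.5]
width: 0.0687
grip_force: 0.0
time: 32.95
ee_pos: [0.5355, -0.2039, 0.2266]
eef_rot: [0.467, 0.884, 0.002, 0.005]
ft_force: [0.2, -0.3, -0.6]
width: 0.0865
grip_force: 0.0
time: 33.62
ee_pos: [0.4309, -0.0524, 0.2193]
eef_rot: [0.465, 0.885, 0.001, 0.0]
ft_force: [1.1, -0.7, 0.5]
width: 0.0871
grip_force: 0.0
top 0.9 xy [0.814 0.198] R-B 117.0 dark 0.0 [20. 24.]
top 0.89 xy [ 0.55  -0.044] R-B 119.0 dark 0.0 [23. 19.]
top 0.78 xy [ 0.535 -0.2  ] R-B 5.0 dark 0.76 [19. 24.]
top 0.72 xy [0.635 0.057] R-B 118.0 dark 0.0 [20. 25.]
top 0.64 xy [ 0.534 -0.354] R-B 4.0 dark 0.73 [20. 18.]
top 0.57 xy [ 0.534 -0.272] R-B 5.0 dark 0.73 [24. 25.]
top 0.39 xy [ 0.54  -0.276] R-B 47.0 dark 0.0 [93. 79.]
side 0.9 xy [ 0.533 -0.166] R-B 0.0 dark 0.78 [24. 24.]
side 0.83 xy [ 0.539 -0.342] R-B 8.0 dark 0.47 [31. 43.]
side 0.67 xy [ 0.532 -0.264] R-B 2.0 dark 0.57 [31. 43.]
side 0.67 xy [0.63  0.055] R-B 76.0 dark 0.0 [25. 35.]
side 0.66 xy [ 0.549 -0.055] R-B 77.0 dark 0.0 [28. 37.]
side 0.65 xy [0.817 0.176] R-B 76.5 dark 0.0 [20. 32.]
```

View pics/end.png

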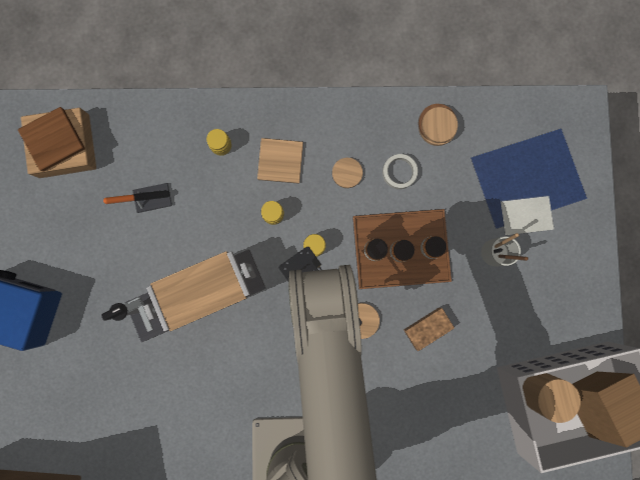

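View pics/ends.png

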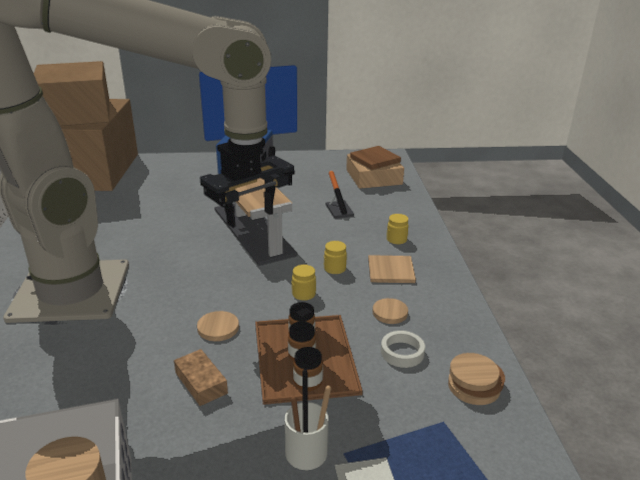

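The three amber jars stand upright inside the tray at top-view pixels (376,249), (404,250) and (435,245). The board at (198,290) is blank face up, with the knob locked at (115,312). The yellow jars and the other objects are where they were, and the gripper is clear.

```bash
python3 -c "
from bench import r
print(r.close_job())"
```

```text
the job is handed in; nothing more can be done
None
```

The job is handed in: the board is turned blank face up and locked level, all three amber jars stand upright in the tray, and nothing else on the table was moved; the hand-in returned no verdict.

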